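# Lock the cassette in its dock

### The job

Secure the steel instrument cassette in its dock for the next sterilising round: with the fingertips push it along the dock until it is fully home against the rear stop, then flip the red-handled clamp lever over past its centre so that it snaps down and its pad holds the cassette. Only push, never lift the cassette, and leave the small things standing around the dock where they are.

Things in the scene. Friction and masses are not known exactly. Their poses are not given: they have to be found in the camera images.
- dock: Fixed aluminium plate 260 x 270 mm, top 16 mm over the worktop. Origin on the worktop; plate x -140..120, y -110..160 mm. +x: the way the cassette is pushed home, roughly away from the robot; z up. White guide rails (inner faces y = -97 and +97, x -93..107 mm, tops 8 mm over the plate) leave the cassette 4 mm play a side. The clamp bracket, 81 mm over the worktop, stands on the plate's +y side.
- rear_stop (a point): Middle of the stop that the cassette is pushed against: the plane of its two rubber bumpers, at dock x = +105, y = 0, 27 mm above the worktop. The steel stop bar is 200 mm long and 36 mm high over the worktop.
- cassette: Loose perforated steel cassette, about 0.3 kg, on the dock plate. Origin at its underside; body x -63..69, y -93..93 mm, 25 mm high; a lip (y -17..17, 20 to 22 mm up) juts from its near side to x = -73. Its x axis is within 1 degree of the dock's. Starts 40 to 60 mm short of the stop; fully home its origin is at dock x = +36 mm. Slides with 1 to 5 N.
- clamp_lever (a joint): Lever angle (rad) about a level axis along the dock's x. 0: open, at rest, leaning outward (dock +y) 35 degrees past upright; 0.61 upright; about 0.9 spring centre: below it springs back open (up to 10 N at the grip), above it snaps inward (dock -y) and down by itself. About 2.18: level, pad pressing on the cassette lid with some 4 N; 2.35 if nothing is under the pad.
- clamp_hinge (a point): Centre of the lever's pivot, 68 mm above the worktop, at x = +30, y = +122 mm in the dock frame.
- clamp_tip (a point): Free end of the lever, 102 mm from the pivot. The last 42 mm are a round red grip 19 mm thick, the rest a steel bar 10 to 12 mm thick. Open, it is 59 mm outward (dock +y) of the pivot and 152 mm above the worktop; upright it reaches 170 mm. The pad juts 27 mm from the lever's inner side, 48 mm from the pivot; the outer side is bare.
- polish: Bystander: small bottle of pink nail polish with a tan cap, 31 mm across, 79 mm high, loose, to the right of the dock. Origin at its underside.
- white_cup: Bystander: small white waisted cup, 42 mm across, 32 mm high, loose, to the right of the dock. Origin at its underside.
- brush: Bystander: white nail brush 36 x 98 x 32 mm, loose, to the left of the dock. Origin at its underside.
Things that resemble listed ones, but are neither listed nor needed, are in the scene too. Several things have the shape of the cassette; the one meant has the colours described above.

How it is judged:
On the way, in this order (a step that is already met when the one before it is completed fails the run):
1. the cassette is fully home against the stop (within 4 mm) while the clamp lever is still open (x of cassette in the frame of dock above 0.032 m and value of joint clamp_lever below 0.3 rad), for 0.2 s.
2. the clamp lever has snapped over and its pad presses on the cassette (value of joint clamp_lever above 2.05 rad and contact force between clamp_lever and cassette above 1.5 N), for 0.2 s.
At the end, for the whole second after the job is handed in: The cassette lies flat on the dock, square to it within 0.05 rad and within 4 mm of the rear stop, at rest; the lever is down (2.05 to 2.28 rad) and its pad presses on the cassette with more than 1.5 N (all of step 2 and x of cassette in the frame of dock above 0.032 m and z of cassette in the frame of dock below 0.019 m and angle between the x axis of cassette and the x axis of dock, either way round below 0.05 rad and value of joint clamp_lever below 2.28 rad and linear speed of cassette below 0.01 m/s); the robot touches nothing.
It fails at once if the cassette is lifted or tipped (more than 12 mm off the plate or 0.12 rad) (z of cassette in the frame of dock above 0.028 m or angle between cassette's own z axis and vertical above 0.12 rad).
It fails at once if a bystander is moved more than 15 mm (distance of any of polish, white_cup, brush from where it was at the start of the episode above 0.015 m).
It also fails if it takes over 45 s, if anything falls off the work surface, if the arm or the gripper's body presses on something with over 40 N, if the wrist force passes 120 N, or if a joint passes its speed limit or range.

### The arm

A 7-joint arm with a two-finger parallel gripper is mounted at the origin on a cart in front of the work surface, level with it; the furniture and walls round the work are solid. World frame = base frame: x ahead of the robot, y to its left, z up, the work surface at z = 0. Lengths are in m, angles in rad, forces in N, time in s.
With the tool pointing down it reaches from about 0.35 to 0.9 m from the base axis. Payload 8.1 kg.
Tool frame: the origin (TCP) lies midway between the tips of the shut fingers; the grasp point (between the pads) lies arm.hold_point_z behind it (arm.hold_point_z is the distance from the TCP to the grasp point, in m); z points along the fingers, x is the direction in which the jaws open and shut, and the axes are right-handed (so a half turn about z gives the same grasp; the last joint's range is limited). The gripper opens to 92 mm and grips with 3 to 60 N. Pads are 19 mm wide; open, the fingers measure 130 mm over their backs; the gripper's body (75 mm by 190 mm) begins 47 mm behind the grasp point.
Start: joints at [-1.37, 0.434, 0.025, 1.573, -0.012, 1.134, -0.075], TCP at [0.187, 0.596, 0.227] pointing down, gripper open.
Joint ranges: [-2.62, 2.62], [-0.44, 2.09], [-1.27, 1.32], [0.08, 2.57], [-1.32, 4.46], [0.12, 2], [-2.74, 2.74]. Speed limits (rad/s): [2.22, 2.22, 3.01, 3.01, 3.14, 3.14, 3.14].

### API

Orientations are given as a rotation vector (axis times angle).
In Python, from cell import arm gives the robot as it stands.
- The arm moves only by the shell command python3 -m pendant 'ROWS' [FORCE]. ROWS is JSON, a list of rows, each an object with "dp": the shift along the tool's x, y, z in m, a list of three; "rotation": the turn, a rotation vector about the tool's x, y, z in rad, a list of three; "fingers": the closure, from -1 (fully open) to 1 (shut). In form: [{"dp": [x, y, z], "rotation": [rx, ry, rz], "fingers": fingers}, ...]. A call has 1 to 20 rows; each row is the pose to reach, as a shift and turn from the pose measured when the call began, along the tool's axes at that moment; what a row does not reach only later rows make up. A row lasts 1/8 s, in which the tool goes at most 62.5 mm and 10.7 degrees, less where a joint would pass 70% of its speed; a pose out of reach is approached as far as the arm can. A call with a gripper value outside its range is refused whole. The fingers move at their own pace and stop on an object; FORCE is the grip in N (left out, the last holds). Time passes only in rows, so rows that repeat a pose let the fingers close. It gives the time, the measured TCP pose, the force and the opening at its end, in the units of the state.
- arm.observe(): the state, without advancing time (a new reading comes with each control period).
- arm.get_image(name): name is "side" or "top" or "wrist"; returns the picture (384x512x3 uint8, blue, green, red); there is no depth.
- arm.camera_params(name): a dict with "camera_matrix" (3x3 intrinsics, pixels), "rvec" (rotation vector, rad) and "tvec" (3), from world to camera coordinates, as OpenCV has them. Camera axes: x right, y down, z forward; pixel columns grow to the right and rows downward; lengths in m; the calibration is good to about 2 mm. A picture is of the moment at which its call begins: read the wrist's pose just before it. camera_params takes no time and is no camera call; for the wrist camera it gives the pose at the moment of the call.
- arm.sign_off(): hands the job in, once; it reports no verdict.
The state is a dict: "clock": time; "joints": joint angles; "dq": joint speeds; "joint_efforts": joint torques, N m; "position": TCP position; "ee_rot": TCP orientation; "force": force on the tool from outside, world axes, zero at the start; "ft_torque": the same for the moment, N m; "width": opening from 0.0 (shut) to 1.0 (fully open).
Only numpy, scipy, OpenCV 4.12 (cv2) and the standard library are available. Lean on these libraries where they do the work, as an engineer would, in place of code of your own. Each camera call takes 0.05 s, during which the arm holds its last target.

## Working session

There is one attempt and no reset: what is moved stays moved. The work goes in short steps, Python scripts to look and compute and a shell command to move; the robot and the scene stay as the last step left them, time stands still between calls to the robot, and variables do not carry over. Pictures are saved under pics/ and viewed, and the job is handed in when it is done.

```bash
ls; mkdir -p pics; python3 - <<'E'
from cell import arm
import cv2,json
s=arm.observe();print(s, arm.hold_point_z)
for n in("top","side"):
    im=arm.get_image(n);cv2.imwrite(f"pics/{n}0.png",im)
    print(n,arm.camera_params(n))
E
```

```text
pics
{'clock': 0.0, 'joints': array([-1.36957364,  0.43521255,  0.02495265,  1.57403973, -0.01160347,
        1.13398671, -0.07510273]), 'dq': array([-4.04873075e-04, -2.52125282e-03,  7.74236838e-04, -5.09730564e-04,
       -5.22920274e-04,  1.34171598e-03, -3.95957310e-06]), 'joint_efforts': array([ 4.54358387e-04, -6.67871761e+01,  9.85509753e-01, -3.14447594e+01,
       -6.04821090e-02,  4.27733653e-02,  1.61617663e-04]), 'position': array([0.1868779 , 0.59590692, 0.22597339]), 'ee_rot': array([ 2.53127977e+00,  1.85903892e+00, -1.77720010e-03]), 'force': array([-0.06648672,  1.81110818, -0.68601546]), 'ft_torque': array([0.03059686, 0.01205396, 0.00856677]), 'width': 0.9959720110067681} 0.0188
top {'camera_matrix': array([[493.06634608,   0.        , 255.57310647],
       [  0.        , 493.06634608, 192.55929809],
       [  0.        ,   0.        ,   1.        ]]), 'rvec': array([ 2.19239139, -2.15301432,  0.09502681]), 'tvec': array([0.01962232, 0.54775296, 1.32261334])}
side {'camera_matrix': array([[410.96737983,   0.        , 256.21660894],
       [  0.        , 410.96737983, 195.99261944],
       [  0.        ,   0.        ,   1.        ]]), 'rvec': array([ 2.39913086, -0.49188232,  0.18669665]), 'tvec': array([-0.46238145,  0.25876015,  0.9154028 ])}
```

View pics/top0.png

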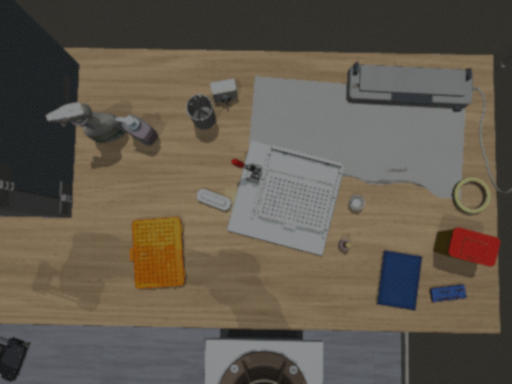

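View pics/side0.png

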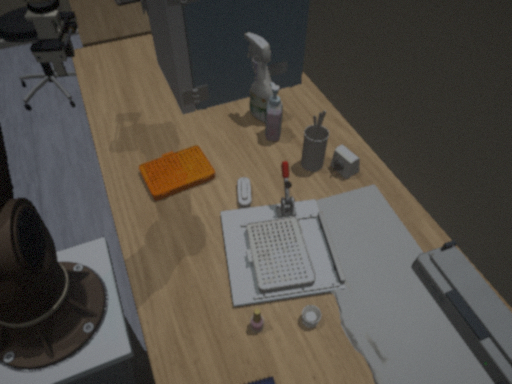

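The top view shows the dock at about (290,195), with the cassette on it and the lever's red grip at about (237,163). The orange lookalike is at (158,252), the brush at (213,200), the cup at (356,204) and the polish at (344,245). I'll enlarge these areas.

```bash
cat > h.py <<'E'
import numpy as np,cv2
from cell import arm
from scipy.spatial.transform import Rotation as R
def proj(n,P):
    c=arm.camera_params(n);return cv2.projectPoints(np.float64(P).reshape(-1,3),c['rvec'],c['tvec'],c['camera_matrix'],None)[0][:,0]
def unproj(n,uv,z):
    c=arm.camera_params(n);Rm=cv2.Rodrigues(c['rvec'])[0];C=-Rm.T@c['tvec']
    out=[]
    for u,v in np.atleast_2d(uv):
        d=Rm.T@np.linalg.inv(c['camera_matrix'])@[u,v,1];out.append(C+d*(z-C[2])/d[2])
    return np.array(out)
E
python3 - <<'E'
from h import *
a=cv2.imread('pics/top0.png')[130:270,180:380];cv2.imwrite('pics/top0c.png',cv2.resize(a,None,fx=4,fy=4,interpolation=cv2.INTER_CUBIC))
a=cv2.imread('pics/side0.png')[150:340,200:370];cv2.imwrite('pics/side0c.png',cv2.resize(a,None,fx=3,fy=3,interpolation=cv2.INTER_CUBIC))
print(proj('top',[[0.187,.596,.227],[0,0,0]]),proj('side',[[0.187,.596,.227]]))
E
```

```text
[[  2.26271598 338.38305541]
 [262.88825036 396.75998475]] [[67.41343281 65.590094  ]]
```

View pics/top0c.png

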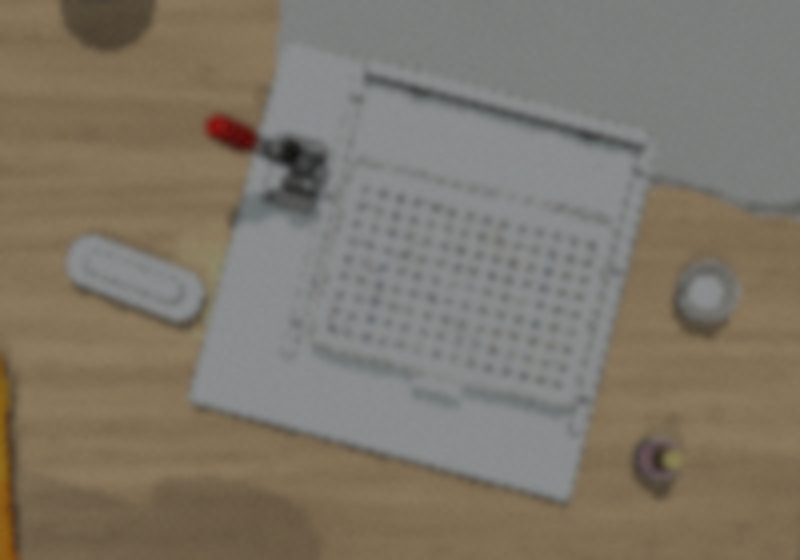

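View pics/side0c.png

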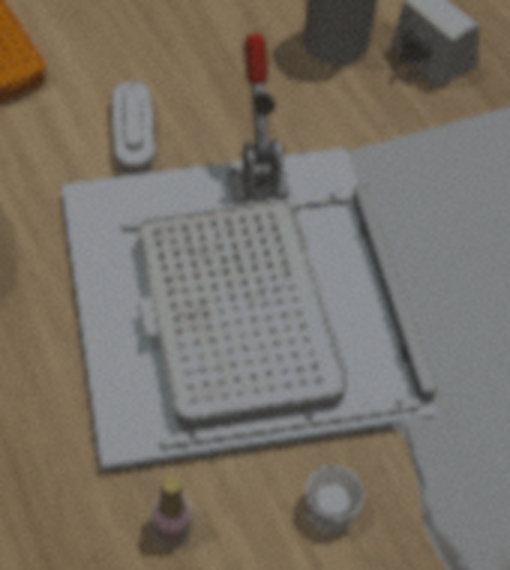

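In the crop the dock plate corners are at (193,403), (570,500) and (290,45). The lip is at about (437,395). The cassette's near edge runs from (315,347) to (572,410), and the grip tip is at about (212,126). I'll fit the dock pose to these.

```bash
python3 - <<'E'
from h import *
from scipy.optimize import least_squares
t=lambda p:np.array(p)/4+[180,130]
s=lambda p:np.array(p)/3+[200,150]
obs=[('top',t([193,403]),(-.14,.16,.016)),('top',t([570,500]),(-.14,-.11,.016)),('top',t([290,45]),(.12,.16,.016)),
('side',s([64,185]),(-.14,.16,.016)),('side',s([101,468]),(-.14,-.11,.016)),('side',s([350,151]),(.12,.16,.016)),
('top',t([209,124]),(.03,.181,.152))]
def W(p,q):
    c,sn=np.cos(p[2]),np.sin(p[2]);return np.array([p[0]+c*q[0]-sn*q[1],p[1]+sn*q[0]+c*q[1],q[2]])
f=lambda p:np.concatenate([proj(n,W(p,q))[0]-o for n,o,q in obs])
r=least_squares(f,[.5,0,0.2]);print(r.x,np.degrees(r.x[2]));print(f(r.x).reshape(-1,2).round(1))
p=r.x;np.save('dock.npy',p)
for nm,q in [('hinge',(.03,.122,.068)),('tip',(.03,.181,.152)),('stop',(.105,0,.027))]:
    print(nm,W(p,q).round(4),proj('top',W(p,q))*1,(proj('top',W(p,q))-[180,130])*4,(proj('side',W(p,q))-[200,150])*3)
inv=lambda w:((w[0]-p[0])*np.cos(p[2])+(w[1]-p[1])*np.sin(p[2]),-(w[0]-p[0])*np.sin(p[2])+(w[1]-p[1])*np.cos(p[2]))
for nm,uv,z in [('casTopFL',(362,168),.041),('casTopFR',(612,220),.041),('nearL',(318,338),.041),('nearR',(575,402),.041),('lip',(435,398),.037),('brushTop',(135,280),.03),('cup',(706,293),.02),('polishcap',(672,460),.079),]:
    w=unproj('top',t(uv),z)[0];print(nm,w.round(3),np.round(inv(w),4))
for nm,uv,z in [('lipS',(143,318),.037),('FR',(342,385),.041),('FL',(292,207),.041),('NL',(142,225),.041),('brush',(133,125),.03),('cup',(333,500),.02),('pol',(171,485),.079)]:
    w=unproj('side',s(uv),z)[0];print(nm,w.round(3),np.round(inv(w),4))
E
```

```text
[ 0.54229607 -0.08375667 -0.2406318 ] -13.787186381428157
[[-1.  -0.9]
 [ 0.6  0.3]
 [-0.8 -2.1]
 [-1.5  0.2]
 [-0.5  1. ]
 [-0.8 -0.7]
 [ 1.4 -0.4]]
hinge [0.6005 0.0276 0.068 ] [[256.62931921 171.1579814 ]] [[306.51727685 164.63192561]] [[262.37340414 157.01093882]]
tip [0.6146 0.0849 0.152 ] [[233.68978829 160.61438215]] [[214.75915314 122.45752859]] [[253.46562062  36.84348996]]
stop [ 0.6443 -0.1088  0.027 ] [[306.58132723 158.23872951]] [[506.32530892 112.95491804]] [[382.04342103 292.81599348]]
casTopFL [ 0.603 -0.01   0.041] [0.0409 0.086 ]
casTopFR [ 0.57  -0.179  0.041] [ 0.0498 -0.0863]
nearL [0.487 0.018 0.041] [-0.0781  0.0854]
nearR [ 0.447 -0.155  0.041] [-0.0755 -0.092 ]
lip [ 0.448 -0.062  0.037] [-0.0968 -0.0009]
brushTop [0.524 0.143 0.03 ] [-0.0713  0.2159]
cup [ 0.523 -0.247  0.02 ] [ 0.0205 -0.1632]
polishcap [ 0.41  -0.213  0.079] [-0.0977 -0.1572]
lipS [ 0.455 -0.061  0.037] [-0.0902  0.0017]
FR [ 0.569 -0.176  0.041] [ 0.0483 -0.0831]
FL [ 0.611 -0.012  0.041] [0.0494 0.0863]
NL [0.488 0.02  0.041] [-0.0777  0.0881]
brush [0.526 0.134 0.03 ] [-0.0678  0.2071]
cup [ 0.527 -0.246  0.02 ] [ 0.0235 -0.1615]
pol [ 0.413 -0.214  0.079] [-0.095  -0.1576]
```

The dock sits at about (0.542, -0.084) with a yaw of -13.8°. The cassette origin is at about dock x -0.018, so it is roughly 54 mm short of the stop. The jaw axis is already nearly along dock y, so I'll push with the open fingers on either side of the lip.

```bash
cat >> h.py <<'E'
def go(targets,yaw=None):
    "targets: dock (x,y,z) list -> tool dp and rotation"
    p=np.load('dock.npy');s=arm.observe();Rt=R.from_rotvec(s['ee_rot']);Rd=R.from_euler('z',p[2])
    o=np.array([p[0],p[1],0])
    print('clock',s['clock'],'dock pos',Rd.inv().apply(s['position']-o).round(4),'F dock',Rd.inv().apply(s['force']).round(2),'w',round(s['width'],3))
    M=np.c_[[0,1,0],[1,0,0],[0,0,-1]]  # tool x=dock y, tool y=dock x, tool z down
    G=Rd*R.from_matrix(M)
    print('rot',(Rt.inv()*G).as_rotvec().round(4))
    for t in targets: print(t,Rt.inv().apply(o+Rd.apply(t)-s['position']).round(4))
E
python3 -c "
from h import *
go([(-.13,.25,.227),(-.13,0,.2),(-.13,0,.06),(-.13,0,.023)])"
```

```text
clock 0.1 dock pos [-0.5072  0.5754  0.226 ] F dock [-0.83 -0.74 -0.01] w 1.0
rot [ 0.0001  0.0014 -0.0632]
(-0.13, 0.25, 0.227) [-0.3009  0.397  -0.0005]
(-0.13, 0, 0.2) [-0.5504  0.4128  0.0268]
(-0.13, 0, 0.06) [-0.5502  0.4128  0.1668]
(-0.13, 0, 0.023) [-0.5501  0.4128  0.2038]
```

```bash
python3 -m pendant '[{"dp":[-0.04,0.05,0],"rotation":[0,0,-0.02],"fingers":-1},{"dp":[-0.08,0.1,0],"rotation":[0,0,-0.04],"fingers":-1},{"dp":[-0.12,0.15,0],"rotation":[0,0,-0.063],"fingers":-1},{"dp":[-0.16,0.2,0],"rotation":[0,0,-0.063],"fingers":-1},{"dp":[-0.2,0.25,0],"rotation":[0,0,-0.063],"fingers":-1},{"dp":[-0.24,0.3,0],"rotation":[0,0,-0.063],"fingers":-1},{"dp":[-0.28,0.35,0],"rotation":[0,0,-0.063],"fingers":-1},{"dp":[-0.33,0.38,0],"rotation":[0,0,-0.063],"fingers":-1},{"dp":[-0.39,0.395,0],"rotation":[0,0,-0.063],"fingers":-1},{"dp":[-0.45,0.405,0.01],"rotation":[0,0,-0.063],"fingers":-1},{"dp":[-0.5,0.413,0.02],"rotation":[0,0,-0.063],"fingers":-1},{"dp":[-0.55,0.413,0.03],"rotation":[0,0,-0.063],"fingers":-1},{"dp":[-0.55,0.413,0.03],"rotation":[0,0,-0.063],"fingers":-1},{"dp":[-0.55,0.413,0.03],"rotation":[0,0,-0.063],"fingers":-1}]'
python3 -c "
from h import *
go([(-.13,0,.06),(-.13,0,.023)])
cv2.imwrite('pics/top1.png',arm.get_image('top'));cv2.imwrite('pics/wrist1.png',arm.get_image('wrist'))"
```

```text
clock: 1.85
position: [0.4165, -0.052, 0.1969]
ee_rot: [2.472, 1.938, -0.001]
force: [0.8, -0.5, 0.3]
width: 0.998
clock 1.85 dock pos [-0.1297  0.0008  0.1969] F dock [ 0.85 -0.27  0.32] w 0.998
rot [-0.      0.0011 -0.0004]
(-0.13, 0, 0.06) [-0.0007 -0.0003  0.1369]
(-0.13, 0, 0.023) [-0.0006 -0.0003  0.1739]
```

View pics/top1.png

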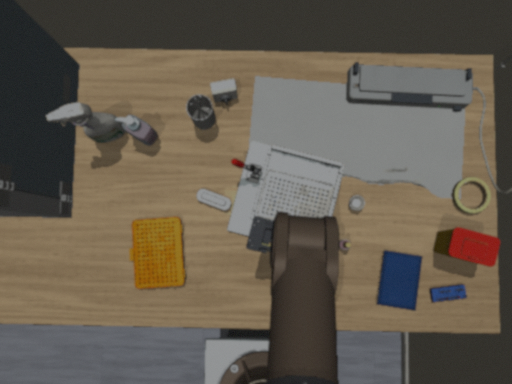

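View pics/wrist1.png

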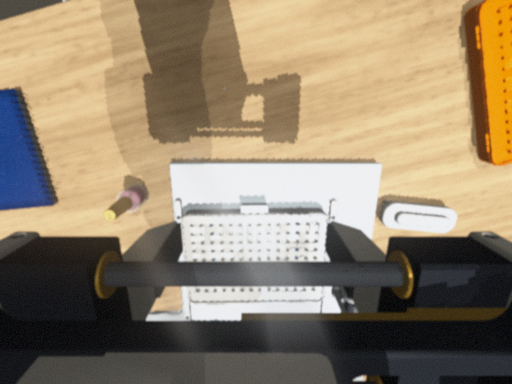

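The wrist view shows the dock's near edge at about y=161 (x 172 to 379) and the lip at (254,201), with the fingers below. The polish at (122,200) and the brush at (420,216) are clear of the hand. I'll check the dock fit against this view.

```bash
python3 - <<'E'
from h import *
p=np.load('dock.npy');Rd=R.from_euler('z',p[2]);o=np.array([p[0],p[1],0])
im=cv2.imread('pics/wrist1.png')
for q in [(-.14,.16,.016),(-.14,-.11,.016),(-.091,.017,.037),(-.091,-.017,.037),(-.093,.097,.024),(-.093,-.097,.024)]:
    u=proj('wrist',o+Rd.apply(q))[0];print(q,u.round(1));cv2.circle(im,tuple(np.int32(u)),2,(0,0,255),-1)
cv2.imwrite('pics/w1c.png',cv2.resize(im[130:330,100:460],None,fx=2.2,fy=2.2))
E
```

```text
(-0.14, 0.16, 0.016) [379.8 163. ]
(-0.14, -0.11, 0.016) [165.4 162.5]
(-0.091, 0.017, 0.037) [266.3 205.1]
(-0.091, -0.017, 0.037) [238.8 205. ]
(-0.093, 0.097, 0.024) [328.3 200.2]
(-0.093, -0.097, 0.024) [177.  199.8]
```

View pics/w1c.png

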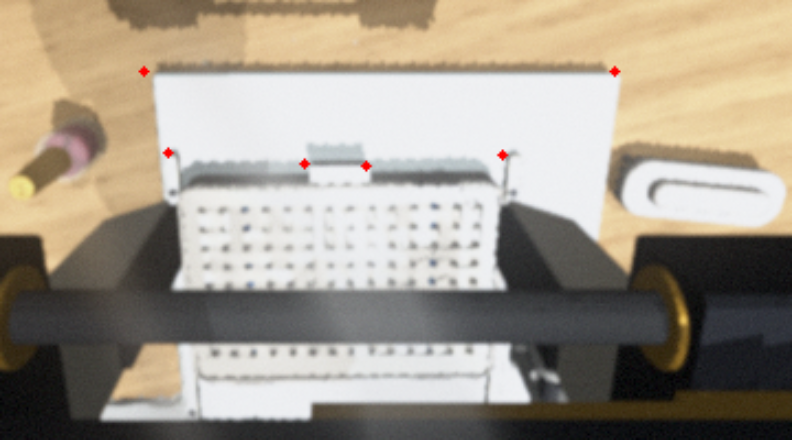

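The fit holds within about 3 mm; the wrist view suggests shifting the dock +3 mm in y. I'll apply that and go down.

```bash
python3 - <<'E'
from h import *
p=np.load('dock.npy');p[:2]+=R.from_euler('z',p[2]).apply([0,.003,0])[:2];np.save('dock.npy',p);go([(-.13,0,.026)])
E
python3 -m pendant '[{"dp":[0.002,0,0.05],"rotation":[0,0,0],"fingers":-1},{"dp":[0.002,0,0.1],"rotation":[0,0,0],"fingers":-1},{"dp":[0.002,0,0.14],"rotation":[0,0,0],"fingers":-1},{"dp":[0.002,0,0.165],"rotation":[0,0,0],"fingers":-1},{"dp":[0.002,0,0.171],"rotation":[0,0,0],"fingers":-1},{"dp":[0.002,0,0.171],"rotation":[0,0,0],"fingers":-1}]'
python3 -c "
from h import *
go([(-.1,0,.026),(-.037,0,.026)])
cv2.imwrite('pics/side2.png',cv2.resize(arm.get_image('side')[150:340,150:370],None,fx=3,fy=3));cv2.imwrite('pics/wrist2.png',arm.get_image('wrist'))"
```

```text
clock 1.95 dock pos [-0.1295 -0.0014  0.197 ] F dock [-0.2   0.32  0.8 ] w 1.0
rot [0.0003 0.0011 0.0017]
(-0.13, 0, 0.026) [ 0.0016 -0.0005  0.171 ]
clock: 2.7
position: [0.4178, -0.049, 0.0262]
ee_rot: [2.469, 1.942, -0.001]
force: [0.4, -0.3, 0.7]
width: 1.003
clock 2.7 dock pos [-0.1292  0.0011  0.0262] F dock [ 0.43 -0.25  0.7 ] w 1.003
rot [0.0002 0.0009 0.0027]
(-0.1, 0, 0.026) [-0.0011  0.0292  0.0002]
(-0.037, 0, 0.026) [-0.0013  0.0922  0.0002]
```

View pics/side2.png

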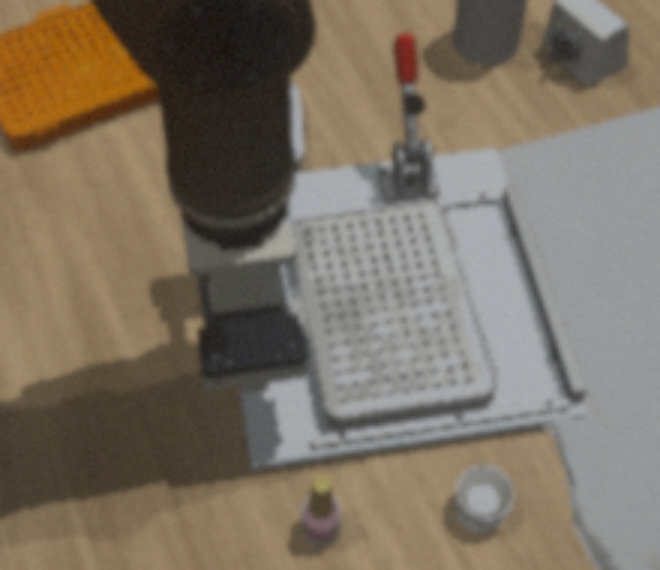

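View pics/wrist2.png

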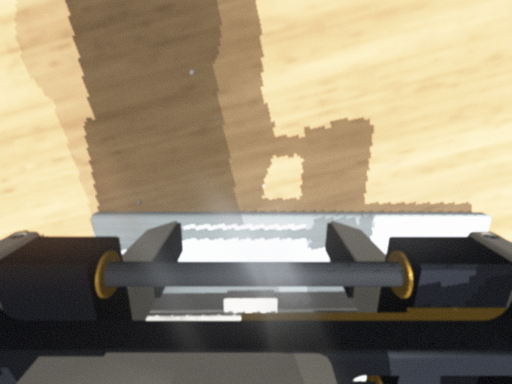

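The fingertips are just behind the near face, one on each side of the lip, and the polish is clear. Now I'll push.

```bash
python3 -m pendant '[{"dp":[-0.001,0.015,0],"rotation":[0,0,0],"fingers":-1},{"dp":[-0.001,0.025,0],"rotation":[0,0,0],"fingers":-1},{"dp":[-0.001,0.033,0],"rotation":[0,0,0],"fingers":-1},{"dp":[-0.001,0.04,0],"rotation":[0,0,0],"fingers":-1},{"dp":[-0.001,0.047,0],"rotation":[0,0,0],"fingers":-1},{"dp":[-0.001,0.054,0],"rotation":[0,0,0],"fingers":-1},{"dp":[-0.001,0.061,0],"rotation":[0,0,0],"fingers":-1},{"dp":[-0.001,0.067,0],"rotation":[0,0,0],"fingers":-1},{"dp":[-0.001,0.073,0],"rotation":[0,0,0],"fingers":-1},{"dp":[-0.001,0.078,0],"rotation":[0,0,0],"fingers":-1}]'
python3 -c "
from h import *
go([(-.037,0,.026)])"
```

```text
clock: 4.05
position: [0.4941, -0.0687, 0.027]
ee_rot: [2.468, 1.94, 0.001]
force: [-1.3, 1.3, -1.3]
width: 1.0
clock 4.05 dock pos [-0.0503  0.0001  0.027 ] F dock [-1.54  0.98 -1.26] w 1.0
rot [0.0018 0.0005 0.0023]
(-0.037, 0, 0.026) [-0.0001  0.0133  0.001 ]
```

```bash
for i in 1; do python3 -m pendant '[{"dp":[0,0.004,0],"rotation":[0,0,0],"fingers":-1},{"dp":[0,0.007,0],"rotation":[0,0,0],"fingers":-1},{"dp":[0,0.01,0],"rotation":[0,0,0],"fingers":-1},{"dp":[0,0.012,0],"rotation":[0,0,0],"fingers":-1}]'; done
python3 -c "
from h import *
go([(-.037,0,.026)])
cv2.imwrite('pics/side3.png',cv2.resize(arm.get_image('side')[150:340,150:370],None,fx=3,fy=3));"
```

```text
clock: 4.55
position: [0.506, -0.0716, 0.027]
ee_rot: [2.468, 1.94, 0.001]
force: [-1.6, 0.6, 0.4]
width: 1.001
clock 4.55 dock pos [-0.0382  0.0002  0.027 ] F dock [-1.71  0.18  0.39] w 1.001
rot [0.0019 0.0005 0.0023]
(-0.037, 0, 0.026) [-0.0002  0.0012  0.001 ]
```

View pics/side3.png

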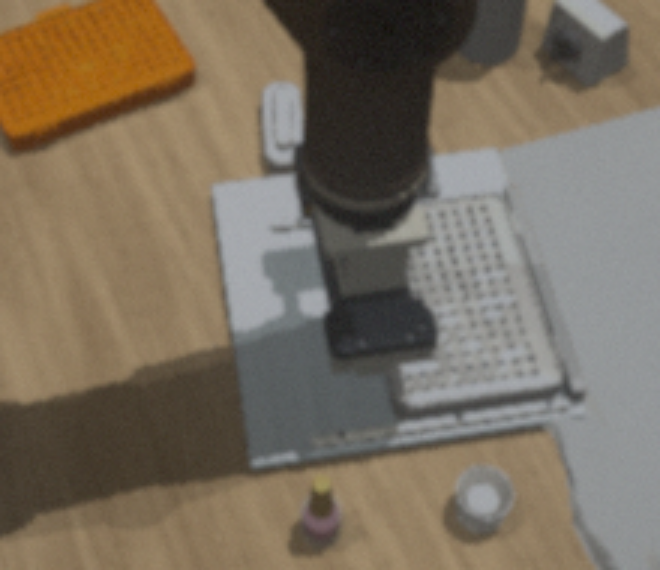

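Still a few mm short. I'll keep pushing in 2 mm steps until the force rises.

```bash
python3 -m pendant '[{"dp":[0,0.002,0],"rotation":[0,0,0],"fingers":-1},{"dp":[0,0.003,0],"rotation":[0,0,0],"fingers":-1},{"dp":[0,0.004,0],"rotation":[0,0,0],"fingers":-1}]';python3 -m pendant '[{"dp":[0,0.001,0],"rotation":[0,0,0],"fingers":-1},{"dp":[0,0.002,0],"rotation":[0,0,0],"fingers":-1}]'
python3 -c "
from h import *
go([(-.037,0,.026)])"
```

```text
clock: 4.97
position: [0.5074, -0.0719, 0.0266]
ee_rot: [-2.468, -1.94, 0.003]
force: [-11.7, 3.5, 7.9]
width: 0.999
clock: 5.22
position: [0.5073, -0.0719, 0.0264]
ee_rot: [-2.466, -1.938, 0.007]
force: [-9.6, 2.4, 6.9]
width: 0.997
clock 5.225 dock pos [-0.0368  0.0002  0.0264] F dock [-9.85  0.09  6.89] w 0.997
rot [-0.0069  0.0003  0.0022]
(-0.037, 0, 0.026) [-0.0002 -0.0002  0.0004]
```

Firm contact: 10 N, with the TCP stalled at dock x -0.037, exactly where home was expected. I'll back off, rise and look.

```bash
python3 -m pendant '[{"dp":[0,-0.003,0],"rotation":[0,0,0],"fingers":-1},{"dp":[0,-0.01,0],"rotation":[0,0,0],"fingers":-1},{"dp":[0,-0.03,0],"rotation":[0,0,0],"fingers":-1},{"dp":[0,-0.06,-0.01],"rotation":[0,0,0],"fingers":-1},{"dp":[0,-0.09,-0.05],"rotation":[0,0,0],"fingers":0},{"dp":[0,-0.1,-0.1],"rotation":[0,0,0],"fingers":1},{"dp":[0,-0.1,-0.15],"rotation":[0,0,0],"fingers":1},{"dp":[0,-0.1,-0.18],"rotation":[0,0,0],"fingers":1},{"dp":[0,-0.1,-0.19],"rotation":[0,0,0],"fingers":1}]'
python3 -c "
from h import *
go([(-.1,.25,.22),(.03,.25,.22),(.03,.25,.135)])
p=np.load('dock.npy');Rd=R.from_euler('z',p[2]);o=np.array([p[0],p[1],0])
a=arm.get_image('side');b=arm.get_image('wrist');
cp={k:arm.camera_params(k) for k in('side','wrist')}
for x in(.032,.036):
  for n in('side','wrist'):
    print(n,x,proj(n,[o+Rd.apply((x-.073,y,.037)) for y in(-.017,.017)]+[o+Rd.apply((x-.063,y,.041)) for y in(-.083,.083)]).round(1).tolist())
cv2.imwrite('pics/side4r.png',a);cv2.imwrite('pics/side4.png',cv2.resize(a[150:340,150:370],None,fx=3,fy=3));cv2.imwrite('pics/wrist4.png',b)"
```

```text
clock: 6.35
position: [0.4125, -0.0484, 0.2188]
ee_rot: [-2.467, -1.94, 0.001]
force: [0.3, -1.0, -0.2]
width: 0.506
clock 6.35 dock pos [-0.1345  0.0004  0.2188] F dock [ 0.58 -0.91 -0.18] w 0.506
rot [-0.0029 -0.0016  0.0025]
(-0.1, 0.25, 0.22) [ 0.2496  0.0351 -0.0009]
(0.03, 0.25, 0.22) [ 0.2492  0.1651 -0.0012]
(0.03, 0.25, 0.135) [0.2491 0.1654 0.0838]
side 0.032 [[269.4, 258.7], [266.8, 246.7], [279.3, 282.3], [266.0, 223.2]]
wrist 0.032 [[240.9, 238.6], [265.7, 238.6], [192.6, 246.4], [314.0, 246.7]]
side 0.036 [[271.1, 258.5], [268.4, 246.5], [281.0, 282.0], [267.5, 223.0]]
wrist 0.036 [[240.9, 241.2], [265.7, 241.3], [192.8, 249.0], [313.8, 249.3]]
```

View pics/side4.png

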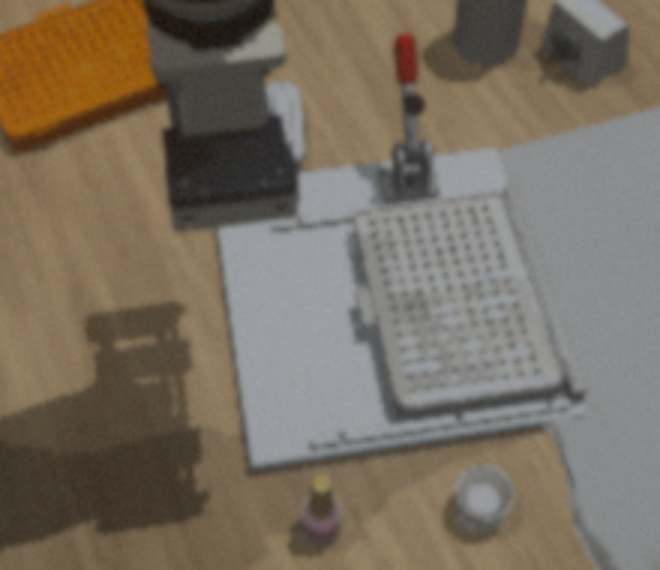

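View pics/wrist4.png

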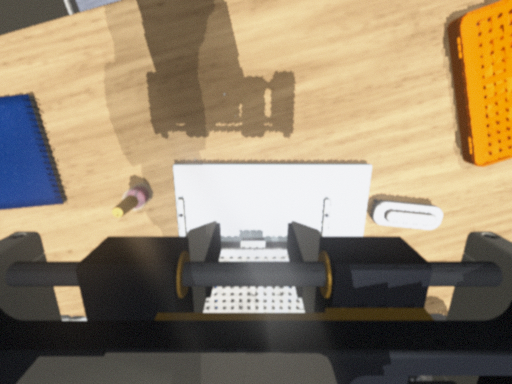

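```bash
python3 -c "
from h import *
b=cv2.imread('pics/wrist4.png')[150:330,150:380];cv2.imwrite('pics/w4c.png',cv2.resize(b,None,fx=3.4,fy=3.3,interpolation=cv2.INTER_CUBIC))
a=cv2.imread('pics/side4r.png')[205:300,255:355];cv2.imwrite('pics/s4c.png',cv2.resize(a,None,fx=6,fy=6,interpolation=cv2.INTER_CUBIC))"
```

```text
(no output)
```

View pics/w4c.png

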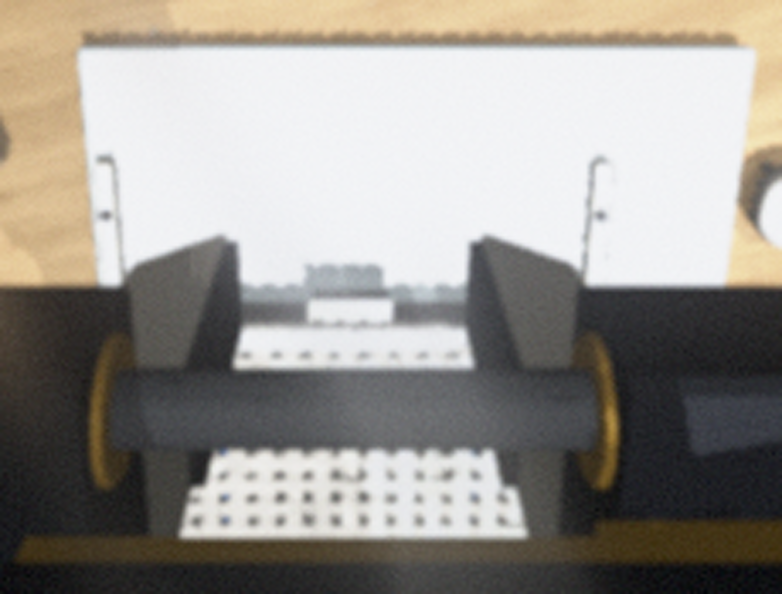

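View pics/s4c.png

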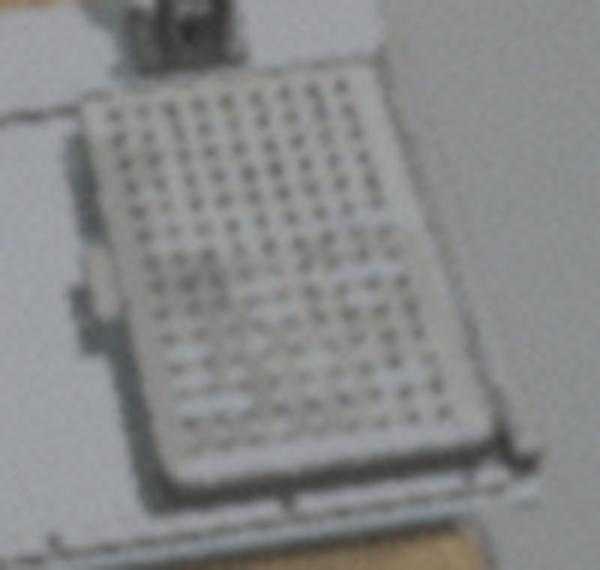

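```bash
python3 - <<'E'
from h import *
p=np.load('dock.npy');Rd=R.from_euler('z',p[2]);o=np.array([p[0],p[1],0])
inv=lambda w:Rd.inv().apply(w-o).round(4)
for uv,z in [((80,45),.016),((752,46),.016),((310,298),.037),((392,298),.037),((300,324),.041),((420,324),.041),((115,158),.024),((592,158),.024)]:
    print(uv,inv(unproj('wrist',np.array(uv)/[3.4,3.3]+[150,150],z)[0]))
E
```

```text
(80, 45) [-0.1408 -0.107   0.016 ]
(752, 46) [-0.1411  0.1573  0.016 ]
(310, 298) [-0.0384 -0.0167  0.037 ]
(392, 298) [-0.0385  0.0164  0.037 ]
(300, 324) [-0.0285 -0.0206  0.041 ]
(420, 324) [-0.0286  0.0277  0.041 ]
(115, 158) [-0.0952 -0.0945  0.024 ]
(592, 158) [-0.0958  0.0959  0.024 ]
```

The lip is at dock x -0.038 measured, against -0.037 when fully home, and square, so the cassette is home. Next is the lever. First I'll check how tall and how close the dark pen cup near it is.

```bash
python3 - <<'E'
from h import *
p=np.load('dock.npy');Rd=R.from_euler('z',p[2]);o=np.array([p[0],p[1],0])
inv=lambda w:Rd.inv().apply(w-o).round(3)
for z in(0,.05,.1,.15,.2): print(z,inv(unproj('top',(198,103),z)[0]),'base',inv(unproj('top',(205,122),z)[0]),'side',inv(unproj('side',(316,132),z)[0]),inv(unproj('side',(313,168),z)[0]),'pens',inv(unproj('side',(321,113),z)[0]))
a=cv2.imread('pics/top0.png')[70:180,170:280];b=cv2.imread('pics/side0.png')[90:200,260:370]
cv2.imwrite('pics/cup.png',cv2.resize(np.hstack([a,b]),None,fx=3.6,fy=3.6,interpolation=cv2.INTER_CUBIC))
E
```

```text
0 [0.185 0.332 0.   ] base [0.137 0.298 0.   ] side [0.198 0.442 0.   ] [0.148 0.288 0.   ] pens [0.239 0.532 0.   ]
0.05 [0.173 0.322 0.05 ] base [0.127 0.29  0.05 ] side [0.177 0.387 0.05 ] [0.13  0.242 0.05 ] pens [0.216 0.472 0.05 ]
0.1 [0.161 0.313 0.1  ] base [0.117 0.282 0.1  ] side [0.157 0.332 0.1  ] [0.113 0.196 0.1  ] pens [0.193 0.412 0.1  ]
0.15 [0.149 0.303 0.15 ] base [0.106 0.273 0.15 ] side [0.136 0.277 0.15 ] [0.095 0.15  0.15 ] pens [0.17  0.351 0.15 ]
0.2 [0.137 0.294 0.2  ] base [0.096 0.265 0.2  ] side [0.116 0.222 0.2  ] [0.077 0.103 0.2  ] pens [0.147 0.291 0.2  ]
```

View pics/cup.png

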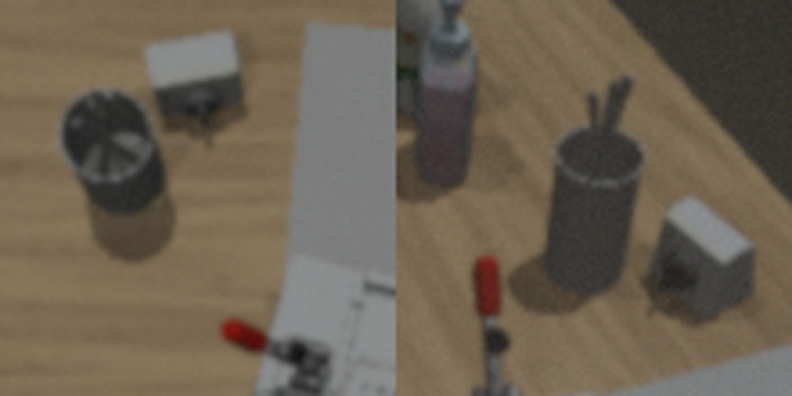

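The pen cup is at about dock (0.155, 0.31), well clear of the hand's path. I'll move outboard of the lever with shut fingers.

```bash
python3 -m pendant '[{"dp":[0.05,0.01,0],"rotation":[0,0,0],"fingers":1},{"dp":[0.1,0.02,0],"rotation":[0,0,0],"fingers":1},{"dp":[0.15,0.04,0],"rotation":[0,0,0],"fingers":1},{"dp":[0.2,0.08,0],"rotation":[0,0,0],"fingers":1},{"dp":[0.235,0.12,0],"rotation":[0,0,0],"fingers":1},{"dp":[0.237,0.165,0],"rotation":[0,0,0],"fingers":1},{"dp":[0.237,0.165,0.03],"rotation":[0,0,0],"fingers":1},{"dp":[0.237,0.165,0.06],"rotation":[0,0,0],"fingers":1},{"dp":[0.237,0.165,0.084],"rotation":[0,0,0],"fingers":1},{"dp":[0.237,0.165,0.084],"rotation":[0,0,0],"fingers":1}]'
python3 -c "
from h import *
a=arm.get_image('side');b=arm.get_image('top')
go([(.03,.235,.135),(.03,.2,.135),(.03,.09,.135)])
cv2.imwrite('pics/s5.png',np.hstack([cv2.resize(a[100:250,200:340],None,fx=3,fy=3),cv2.resize(b[110:240,180:300],(360,450))]))"
```

```text
clock: 7.7
position: [0.6255, 0.1424, 0.129]
ee_rot: [-2.465, -1.937, 0.014]
force: [-0.4, -0.2, 1.3]
width: 0.003
clock 7.8 dock pos [0.0288 0.2374 0.1322] F dock [-0.11  0.15  1.48] w 0.003
rot [-0.0061  0.0001  0.0022]
(0.03, 0.235, 0.135) [-0.0024  0.0012 -0.0028]
(0.03, 0.2, 0.135) [-0.0374  0.0011 -0.0028]
(0.03, 0.09, 0.135) [-0.1474  0.0009 -0.0028]
```

View pics/s5.png

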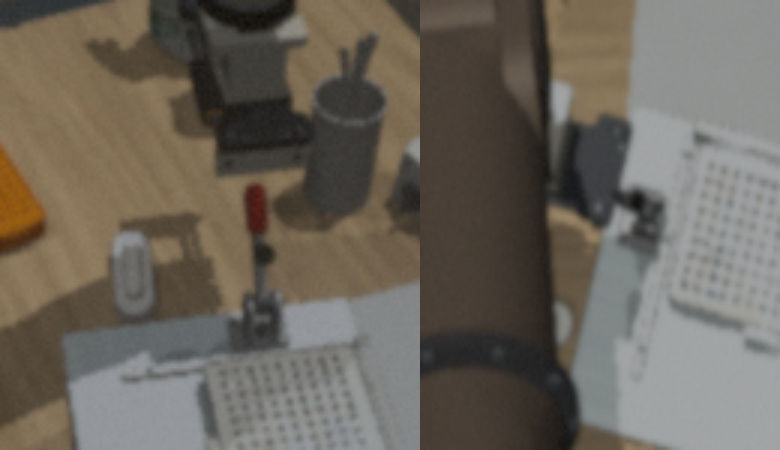

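The lever is still open and the hand is outboard of it. Now I'll sweep it inward.

```bash
python3 -m pendant '[{"dp":[-0.015,0.001,-0.003],"rotation":[0,0,0],"fingers":1},{"dp":[-0.03,0.001,-0.003],"rotation":[0,0,0],"fingers":1},{"dp":[-0.04,0.001,-0.003],"rotation":[0,0,0],"fingers":1},{"dp":[-0.05,0.001,-0.003],"rotation":[0,0,0],"fingers":1},{"dp":[-0.06,0.001,-0.003],"rotation":[0,0,0],"fingers":1},{"dp":[-0.07,0.001,-0.003],"rotation":[0,0,0],"fingers":1}]'
python3 -c "
from h import *
a=arm.get_image('side')
go([(.03,.095,.135)])
cv2.imwrite('pics/s6.png',cv2.resize(a[100:250,200:340],None,fx=4,fy=4))"
```

```text
clock: 8.55
position: [0.6145, 0.0781, 0.1386]
ee_rot: [-2.463, -1.943, -0.008]
force: [1.2, 3.4, 3.4]
width: 0.004
clock 8.6 dock pos [0.0312 0.1674 0.1376] F dock [-0.32  1.22  2.54] w 0.006
rot [-0.002  -0.0029  0.0026]
(0.03, 0.095, 0.135) [-0.0724 -0.0014  0.0024]
```

View pics/s6.png

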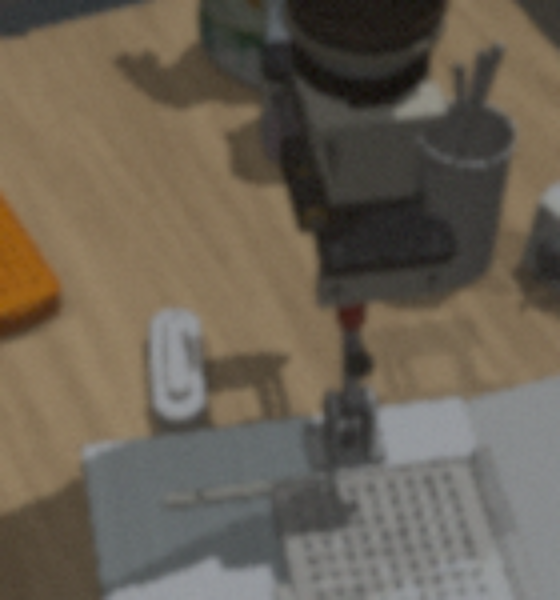

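```bash
python3 -m pendant '[{"dp":[-0.012,-0.001,0.002],"rotation":[0,0,0],"fingers":1},{"dp":[-0.024,-0.001,0.002],"rotation":[0,0,0],"fingers":1},{"dp":[-0.036,-0.001,0.002],"rotation":[0,0,0],"fingers":1},{"dp":[-0.048,-0.001,0.002],"rotation":[0,0,0],"fingers":1},{"dp":[-0.056,-0.001,0.002],"rotation":[0,0,0],"fingers":1},{"dp":[-0.056,-0.001,0.002],"rotation":[0,0,0],"fingers":1}]'
python3 -c "
from h import *
a=arm.get_image('side')
go([(.03,.095,.135)])
cv2.imwrite('pics/s7.png',cv2.resize(a[120:290,200:350],None,fx=3.5,fy=3.5))"
```

```text
clock: 9.35
position: [0.5988, 0.019, 0.1353]
ee_rot: [-2.468, -1.938, -0.001]
force: [0.1, -0.5, -0.1]
width: 0.004
clock 9.4 dock pos [0.0304 0.1112 0.1353] F dock [1.06 0.25 0.48] w 0.003
rot [-0.0022 -0.0029  0.0021]
(0.03, 0.095, 0.135) [-0.0162 -0.0004  0.0003]
```

View pics/s7.png

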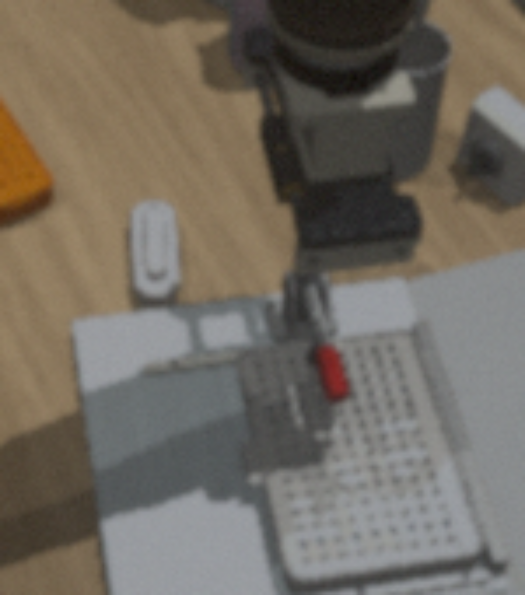

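The lever has snapped down onto the cassette, with its red grip at about (332,373). I'll retreat upward and check.

```bash
python3 -m pendant '[{"dp":[0,0,-0.04],"rotation":[0,0,0],"fingers":1},{"dp":[0,0,-0.09],"rotation":[0,0,0],"fingers":1},{"dp":[0,-0.03,-0.12],"rotation":[0,0,0],"fingers":1},{"dp":[0,-0.08,-0.12],"rotation":[0,0,0],"fingers":1},{"dp":[0,-0.13,-0.12],"rotation":[0,0,0],"fingers":1},{"dp":[-0.03,-0.17,-0.12],"rotation":[0,0,0],"fingers":1},{"dp":[-0.08,-0.19,-0.12],"rotation":[0,0,0],"fingers":1},{"dp":[-0.11,-0.2,-0.12],"rotation":[0,0,0],"fingers":1},{"dp":[-0.11,-0.2,-0.12],"rotation":[0,0,0],"fingers":1}]'
python3 - <<'E'
from h import *
a=arm.get_image('side');b=arm.get_image('top');w=arm.get_image('wrist')
go([])
p=np.load('dock.npy');Rd=R.from_euler('z',p[2]);o=np.array([p[0],p[1],0])
for th in(2.05,2.18,2.28,2.35):
    f=np.pi/2+np.radians(35)-th  # elevation above +y.. lean from upright inward = th-.61
    q=(.03,.122-.102*np.sin(th-.61),.068+.102*np.cos(th-.61));print(th,q,(proj('side',o+Rd.apply(q))[0]-[200,140])*4,(proj('top',o+Rd.apply(q))[0]))
cv2.imwrite('pics/s8.png',cv2.resize(a[140:340,200:370],None,fx=4,fy=4)[:600*2][:800]);cv2.imwrite('pics/w8.png',w);cv2.imwrite('pics/t8.png',b)
E
```

```text
clock: 10.52
position: [0.3778, -0.0413, 0.2558]
ee_rot: [-2.469, -1.936, -0.003]
force: [-0.2, 1.0, -0.5]
width: 0.004
clock 10.675 dock pos [-0.1687  0.0014  0.2557] F dock [0.1  0.84 0.12] w 0.003
rot [-0.0016 -0.0033  0.0032]
2.05 (0.03, np.float64(0.02087124848444799), np.float64(0.08130321829129085)) [386.99817008 362.96757856] [292.77310689 179.95666824]
2.18 (0.03, np.float64(0.020000032340952878), np.float64(0.06808122532449477)) [385.53801194 377.14423463] [292.73209116 180.62211002]
2.28 (0.03, np.float64(0.020501498319361627), np.float64(0.05789781426692975)) [383.98721637 386.26711514] [292.27594147 181.01406931]
2.35 (0.03, np.float64(0.02145664375877354), np.float64(0.05082346030919413)) [382.69627118 391.68787651] [291.74434907 181.22542371]
```

```bash
python3 -c "
import cv2
a=cv2.imread('pics/s8.png');print(a.shape);cv2.imwrite('pics/s8b.png',a[100:700])"
```

```text
(800, 680, 3)
```

View pics/s8b.png

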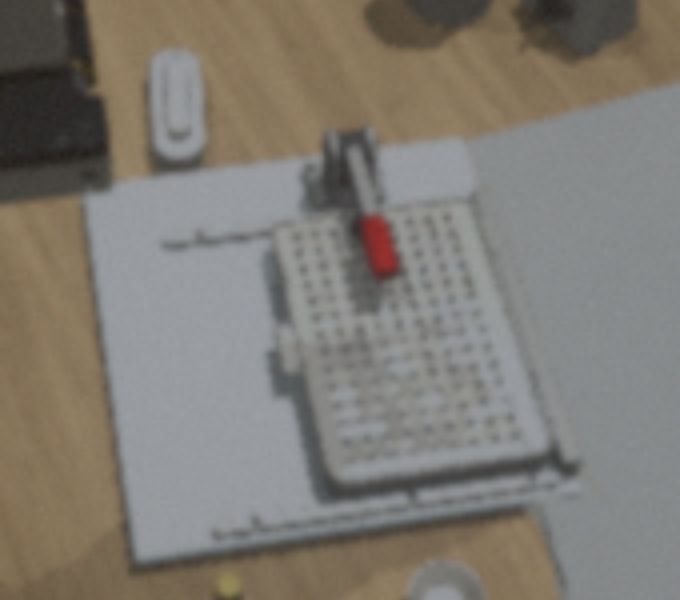

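View pics/w8.png

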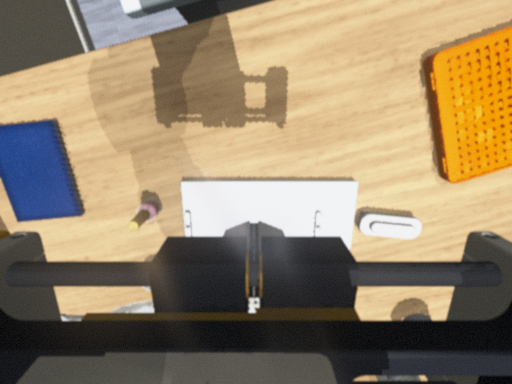

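View pics/t8.png

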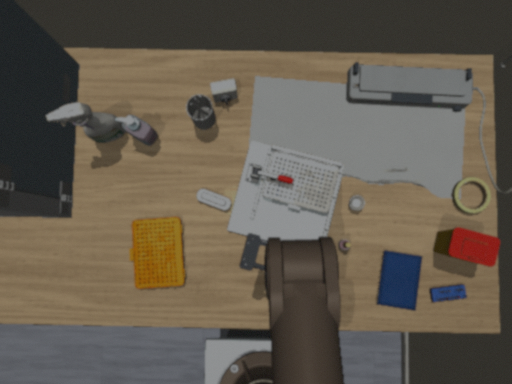

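The grip tip is at row 375, which matches 2.18 rad (377 predicted). I'll do one last numeric check of the cassette and bystanders by comparing the before and after images.

```bash
python3 - <<'E'
from h import *
a=cv2.imread('pics/side4r.png');b=cv2.imread('pics/s8.png')
b=cv2.resize(b,(170,200),interpolation=cv2.INTER_AREA)
def m(A,B,box,off):
    x0,y0,x1,y1=box;t=A[y0:y1,x0:x1];r=cv2.matchTemplate(B,t,cv2.TM_CCOEFF_NORMED);_,v,_,l=cv2.minMaxLoc(r);print(box,v.__round__(3),l[0]+off[0]-x0,l[1]+off[1]-y0)
m(a,b,(262,240,300,295),(200,140));m(a,b,(300,270,350,300),(200,140))
t0=cv2.imread('pics/top0.png');t8=cv2.imread('pics/t8.png')
for bx in[(194,185,234,213),(345,193,367,215),(338,238,352,254)]: m(t0,t8,bx,(0,0))
p=np.load('dock.npy');Rd=R.from_euler('z',p[2]);o=np.array([p[0],p[1],0])
u=proj('top',o+Rd.apply((-.037,0,.037)))[0];print(u)
cv2.imwrite('pics/t8c.png',cv2.resize(t8[140:260,225:365],None,fx=5,fy=5,interpolation=cv2.INTER_CUBIC));print((u-[225,140])*5)
E
```

```text
(262, 240, 300, 295) 0.961 0 0
(300, 270, 350, 300) 0.99 0 0
(194, 185, 234, 213) 0.996 0 0
(345, 193, 367, 215) 0.996 0 0
(338, 238, 352, 254) 0.957 0 0
[292.88937491 207.66110062]
[339.44687453 338.30550309]
```

View pics/t8c.png

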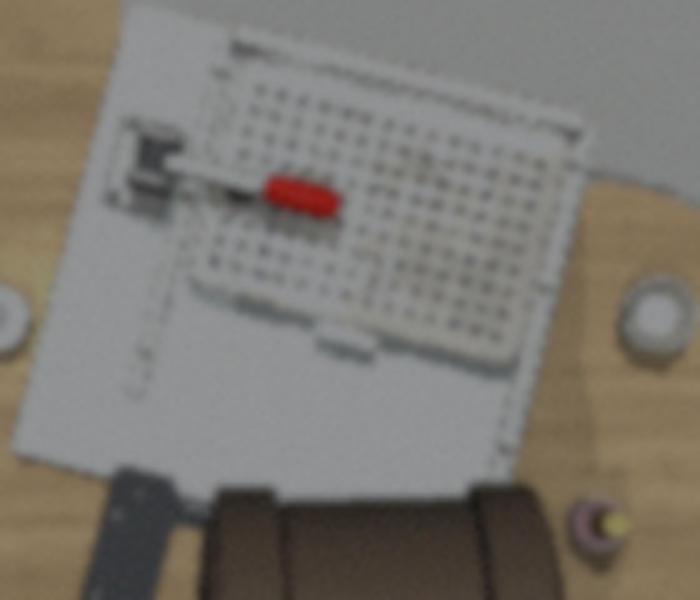

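The cassette sits against the stop bar, the clamp is down on it, and none of the small things has moved. I'll hand it in.

```bash
python3 -c "
from cell import arm
print(arm.sign_off())"
```

```text
the job is handed in; nothing more can be done
None
```

The cassette is home against the rear stop and clamped, and I handed the job in at about 10.7 s of the 45 s allowed. I pushed it home with the open fingertips on either side of the lip, until they stalled at about 10 N. Then I swept the lever over from outside with the fingers shut until it snapped down, and moved the hand clear.

**Last checks:**
- **Cassette:** its origin measured at dock x of about 0.035–0.037 m (home is 0.036). It was square to the dock and showed no shift in the side view after clamping.
- **Lever:** its tip matches about 2.18 rad in the side picture. I judged the pad's pressure only from this angle, as the contact force can't be read directly.
- **Bystanders:** the polish, cup and brush showed no shift (0 pixels) between the first and last top pictures.
- **Robot:** the hand is about 0.26 m above the worktop, touching nothing.

One disagreement: my first dock position, from the top and side views, was about 3 mm off in y against the wrist camera. I corrected it before pushing.

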